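Turn the hob down after frying

TASK

The frying is finished, but the saucepan must go on simmering: lightly press with the fingertips the off key (white, open circle) of the ring under the frying pan, then the low key (yellow, one bar) of the ring under the saucepan, and draw back clear of the hob. Each ring is worked by the three keys straight in front of it. Press no other key, and leave the two pans, the salt cellar and the glass untouched where they stand.

Things in the scene. Friction and masses are not known exactly. Their poses are not given: they have to be found in the camera images.
- hob: fixed two-ring table-top hob, 380 (its x) x 590 (its y) mm. Origin: centre of its underside, on the worktop; x points from its front to its back, y to its left as the robot sees it, z up. Black glass top 64 mm high. Black control panel: the front 98 mm, 62 mm high, with six round keys in a row 148 mm in front of the origin; in each group of three, left to right: off, low, high, 55 mm apart
- ring_left (a point): centre of the left ring, a white circle 210 mm across on the glass, at x = 50, y = 150 mm, 64 mm high in the hob's frame. One of the two pans stands on it. Its three keys are straight in front of it, bracketed by a white line, the low key on the ring's centre line; the small orange lamp behind them only shows that the ring is hot
- ring_right (a point): centre of the right ring, a white circle 210 mm across on the glass, at x = 50, y = -150 mm, 64 mm high in the hob's frame. One of the two pans stands on it. Its three keys are straight in front of it, bracketed by a white line, the low key on the ring's centre line; the small orange lamp behind them only shows that the ring is hot
- key_left_off_top (a point): centre of the top of the left ring's off key, white cap, marked with an open circle: round cap 22 mm across, standing 7 mm above the panel (69 mm above the worktop) when released, at x = -148, y = 205 mm in the hob's frame; goes down with the key
- key_left_off (a joint): travel of that key in m: 0 released, 0.004 fully down (a hard stop, cap still 3 mm proud of the panel). Sprung: 1.5 N to start moving, 5 N fully down, and springs back. It registers when more than 0.002 down; over 25 N would damage it.
- key_left_low_top (a point): centre of the top of the left ring's low-heat key, yellow cap, marked with one bar: round cap 22 mm across, standing 7 mm above the panel (69 mm above the worktop) when released, at x = -148, y = 150 mm in the hob's frame; goes down with the key
- key_left_low (a joint): travel of that key in m: 0 released, 0.004 fully down (a hard stop, cap still 3 mm proud of the panel). Sprung: 1.5 N to start moving, 5 N fully down, and springs back. It registers when more than 0.002 down; over 25 N would damage it.
- key_left_high_top (a point): centre of the top of the left ring's high-heat key, red cap, marked with three bars: round cap 22 mm across, standing 7 mm above the panel (69 mm above the worktop) when released, at x = -148, y = 95 mm in the hob's frame; goes down with the key
- key_left_high (a joint): travel of that key in m: 0 released, 0.004 fully down (a hard stop, cap still 3 mm proud of the panel). Sprung: 1.5 N to start moving, 5 N fully down, and springs back. It registers when more than 0.002 down; over 25 N would damage it.
- key_right_off_top (a point): centre of the top of the right ring's off key, white cap, marked with an open circle: round cap 22 mm across, standing 7 mm above the panel (69 mm above the worktop) when released, at x = -148, y = -95 mm in the hob's frame; goes down with the key
- key_right_off (a joint): travel of that key in m: 0 released, 0.004 fully down (a hard stop, cap still 3 mm proud of the panel). Sprung: 1.5 N to start moving, 5 N fully down, and springs back. It registers when more than 0.002 down; over 25 N would damage it.
- key_right_low_top (a point): centre of the top of the right ring's low-heat key, yellow cap, marked with one bar: round cap 22 mm across, standing 7 mm above the panel (69 mm above the worktop) when released, at x = -148, y = -150 mm in the hob's frame; goes down with the key
- key_right_low (a joint): travel of that key in m: 0 released, 0.004 fully down (a hard stop, cap still 3 mm proud of the panel). Sprung: 1.5 N to start moving, 5 N fully down, and springs back. It registers when more than 0.002 down; over 25 N would damage it.
- key_right_high_top (a point): centre of the top of the right ring's high-heat key, red cap, marked with three bars: round cap 22 mm across, standing 7 mm above the panel (69 mm above the worktop) when released, at x = -148, y = -205 mm in the hob's frame; goes down with the key
- key_right_high (a joint): travel of that key in m: 0 released, 0.004 fully down (a hard stop, cap still 3 mm proud of the panel). Sprung: 1.5 N to start moving, 5 N fully down, and springs back. It registers when more than 0.002 down; over 25 N would damage it.
- frying_pan: black open frying pan, 244 mm across the rim, 45 mm high, standing centred within 15 mm on one of the rings (left or right). Origin: centre of its underside; its x points along the handle, which reaches 294 mm from the centre, 70 mm high at its end, towards the back of the hob.
- saucepan: lidded steel saucepan, 166 mm across, 98 mm high to the lid and 119 mm to the lid's black knob, standing centred within 15 mm on the other ring. Origin: centre of its underside; its x points along the black handle, which reaches 234 mm from the centre at 66 to 87 mm height, towards the back of the hob.
- salt: small white salt cellar with a steel cap, 40 mm across, 48 mm high, standing upright on the control panel between the two groups of keys. Origin: centre of its underside.
- tumbler: green glass tumbler, 72 mm across, 90 mm high, upright on the worktop to the right of the hob. Origin: centre of its underside.
Things that resemble listed ones, but are neither listed nor needed, are in the scene too. There is more than one size of the salt; the job needs the larger. Several things have the shape of the tumbler; the one meant has the colours described above.

How it is judged:
By the outcome, as a careful person would: the job done as asked, in the order asked, and still so for the second after the job is handed in, with the robot touching nothing.
It also fails if it takes over 42 s, if anything falls off the work surface, if the arm or the gripper's body presses on something with over 40 N, if the wrist force passes 120 N, or if a joint passes its speed limit or range.

ROBOT

A 6-joint arm with a two-finger parallel gripper is mounted at the origin on the work surface. World frame = base frame: x ahead of the robot, y to its left, z up, the work surface at z = 0. Lengths are in m, angles in rad, forces in N, time in s.
With the tool pointing down it reaches from about 0.375 to 0.9 m from the base axis. Payload 3.1 kg.
Tool frame: the origin (TCP) lies at the very end of the fingers, on their centre line; the grasp point (between the pads) lies 19 mm behind it; z points along the fingers, y is the direction in which the jaws open and shut (so a half turn about z gives the same grasp; the last joint's range is limited). The gripper opens to 87 mm and grips with 3 to 60 N. Pads are 19 mm wide; open, the fingers measure 117 mm over their backs; the gripper's body (75 mm by 190 mm) begins 51 mm behind the grasp point.
Start: joints at [-1.484, 0.527, 1.433, -0, 1.181, -0.178], TCP at [0.164, -0.603, 0.223] pointing down, gripper open.
Joint ranges: [-3.08, 3.08], [-0.75, 2.2], [0.22, 2.44], [-1.43, 4.57], [0, 2.65], [-2.85, 2.85]. Speed limits (rad/s): [2.79, 2.79, 3.14, 3.14, 3.14, 3.14].

INTERFACE

Orientations are given as a unit quaternion [x, y, z, w].
In Python, from rig import robot gives the robot as it stands. The module is installed in compiled form; this text tells all that it offers.
- The arm moves only by the tool carry_out, never from a script. Its argument "series" is a list of rows, each a list of 7 numbers: the shift along the tool's x, y, z in mm, then the turn, a rotation vector about the tool's x, y, z in degrees, then the gripper command: -1 is shut, 1 is fully open, values between are in proportion. In form: [[tx, ty, tz, rx, ry, rz, claw], ...]. A call has 1 to 8 rows; each row is the pose to reach, as a shift and turn from the pose measured when the call began, along the tool's axes at that moment; what a row does not reach only later rows make up. A row lasts 1/8 s, in which the tool goes at most 62.5 mm and 10.7 degrees, less where a joint would pass 70% of its speed; a pose out of reach is approached as far as the arm can. A call with a gripper value outside its range is refused whole. The fingers move at their own pace and stop on an object; "force" is the grip in N (left out, the last holds). Time passes only in rows, so rows that repeat a pose let the fingers close. It gives the time, the measured TCP pose, the force and the opening at its end, in the units of the state.
- robot.get_obs(): the state, without advancing time (a new reading comes with each control period).
- robot.camera(name): name is "scene" or "top"; returns a dict with "pixels" (420x560x3 uint8, red, green, blue), "fx", "fy", "cx", "cy" (pixels), "position" and "attitude" of the camera in the world. Camera axes: x right, y down, z forward; pixel columns grow to the right and rows downward; lengths in m; the calibration is good to about 2 mm. A picture is of the moment at which its call begins. There is no depth.
- robot.hand_in(): hands the job in, once; it reports no verdict.
The state is a dict: "time": time; "q": joint angles; "joint_velocities": joint speeds; "joint_torque": joint torques, N m; "position": TCP position; "tool_rot": TCP orientation; "ft_force": force on the tool from outside, world axes, zero at the start; "moment": the same for the moment, N m; "grip_width": finger opening in m.
Only numpy, scipy, OpenCV 4.12 (cv2) and the standard library are available. Lean on these libraries where they do the work, as an engineer would, in place of code of your own. Each camera call takes 0.05 s, during which the arm holds its last target.

## Working session

There is one attempt and no reset: what is moved stays moved. The work goes in short steps, Python scripts to look and compute and a tool call to move; the robot and the scene stay as the last step left them, time stands still between calls to the robot, and variables do not carry over. Pictures are saved under pics/ and viewed, and the job is handed in when it is done.

Besides the shell and the picture viewer there is one more tool, called after "Call:" by a JSON object that holds its "api" and its "payload". carry_out: Moves the arm, as the interface text tells. Its arguments: {"type":"object","properties":{"series":{"type":"array"},"force":{"type":"number"}},"required":["series"]}

```bash
mkdir -p pics
python3 - <<'E'
from rig import robot
import cv2,pickle
d={}
for n in("scene","top"):
    c=robot.camera(n);d[n]=c
    cv2.imwrite(f"pics/{n}0.png",c["pixels"][:,:,::-1])
    print(n,{k:v for k,v in c.items() if k!="pixels"})
pickle.dump(d,open("c.pkl","wb"))
print(robot.get_obs())
E
```

```text
scene {'fx': 396.9051993067088, 'fy': 396.9051993067088, 'cx': 280.7623629927425, 'cy': 214.98922905590027, 'position': array([ 1.24975789, -0.43776153,  0.61760076]), 'attitude': array([ 0.77711484,  0.44211944, -0.22946621, -0.38466631])}
top {'fx': 391.017134347318, 'fy': 391.017134347318, 'cx': 279.8897133910453, 'cy': 212.12958031796427, 'position': array([ 0.556766  , -0.07801236,  0.95242081]), 'attitude': array([-0.70240081,  0.71099154, -0.0316063 ,  0.01118841])}
{'time': 0.1, 'q': array([-1.48346018e+00,  5.28410499e-01,  1.43377255e+00, -2.02595703e-05,
        1.18137535e+00, -1.78504659e-01]), 'joint_velocities': array([ 0.00084026, -0.00348153, -0.0025279 ,  0.00127978,  0.00132816,
        0.00025047]), 'joint_torque': array([-1.58983285e-04, -4.40985882e+01, -1.77151269e+01,  6.35245023e-02,
        5.33403398e-02, -4.46572426e-05]), 'position': array([ 0.16416242, -0.60237738,  0.22164707]), 'tool_rot': array([ 9.91178092e-01,  1.32533101e-01,  3.54301402e-05, -9.82278045e-04]), 'ft_force': array([ 0.33867854, -0.16339475,  0.4042426 ]), 'moment': array([ 0.01400498, -0.03113223, -0.01879991]), 'grip_width': 0.08675474759777858}
```

View pics/scene0.png

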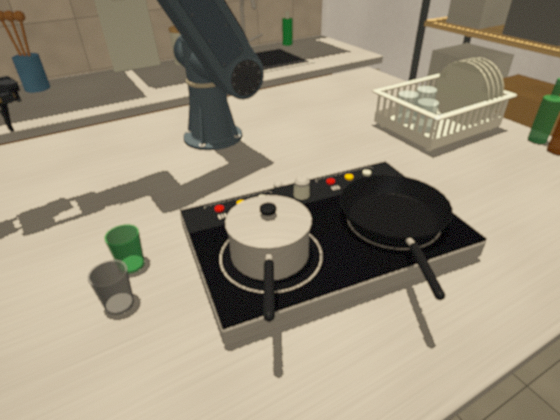

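View pics/top0.png

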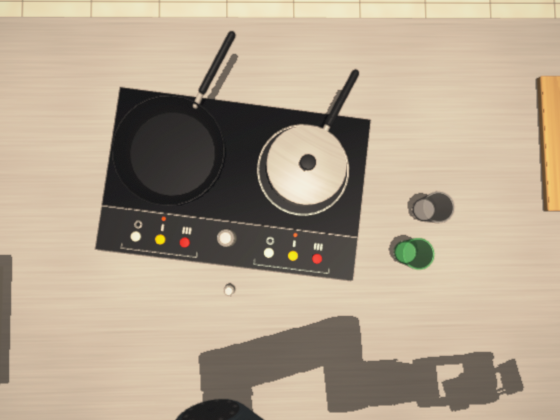

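The top picture shows the frying pan on the left ring (170,150) and the saucepan on the right ring (305,165). The keys, left to right, are:
- **Left group:** white (136,237), yellow (160,240), red (185,242).
- **Right group:** white (269,253), yellow (293,256), red (317,259).

Round things that could be confused with them are the salt (226,238), the small salt (229,290), the lamps (164,218) and (295,235), and the other white and yellow keys. I choose the left white key (136,237) and the right yellow key (293,256), and check both in a close crop.

```bash
cat > h.py <<'E'
import numpy as np,pickle
from scipy.spatial.transform import Rotation as R
def ray(c,u,v,z):
    d=R.from_quat(c["attitude"]).apply([(u-c["cx"])/c["fx"],(v-c["cy"])/c["fy"],1])
    p=c["position"];return p+d*(z-p[2])/d[2]
def proj(c,p):
    q=R.from_quat(c["attitude"]).inv().apply(np.array(p)-c["position"])
    return np.array([c["cx"]+c["fx"]*q[0]/q[2],c["cy"]+c["fy"]*q[1]/q[2]])
E
python3 - <<'E'
import cv2,pickle,numpy as np
from h import *
d=pickle.load(open("c.pkl","rb"));c=d["top"];im=c["pixels"][:,:,::-1].copy()
hsv=cv2.cvtColor(im,cv2.COLOR_BGR2HSV)
P={}
for n,(u,v),y in [("Loff",(136,237),.205),("Llow",(160,240),.15),("Lhigh",(185,242),.095),("Roff",(269,253),-.095),("Rlow",(293,256),-.15),("Rhigh",(317,259),-.205)]:
    w=im[v-8:v+9,u-8:u+9].max(2); m=(w>130).astype(np.uint8)
    _,l,st,ce=cv2.connectedComponentsWithStats(m)
    k=1+np.argmax(st[1:,4]);uv=ce[k]+[u-8,v-8]
    P[n]=(ray(c,*uv,.069)[:2],y);print(n,uv,st[k,4],P[n][0])
A=np.array([[-.148,y] for _,y in P.values()]);B=np.array([p for p,_ in P.values()])
a=A-A.mean(0);b=B-B.mean(0)
th=np.arctan2((a[:,0]*b[:,1]-a[:,1]*b[:,0]).sum(),(a*b).sum())
M=np.array([[np.cos(th),-np.sin(th)],[np.sin(th),np.cos(th)]]);t=B.mean(0)-M@A.mean(0)
print("yaw",np.degrees(th),"t",t);print((A@M.T+t).round(4),(A@M.T+t-B).round(4).tolist())
# check in scene camera
s=d["scene"];si=s["pixels"][:,:,::-1].copy()
big=cv2.resize(si[150:230,180:400],None,fx=3.6,fy=3.6,interpolation=cv2.INTER_CUBIC)
for q in A@M.T+t:
    p=(proj(s,[*q,.069])-[180,150]+.5)*3.6; cv2.drawMarker(big,tuple(int(x) for x in p),(255,0,255),0,12)
cv2.imwrite("pics/sc1.png",big)
cv2.imwrite("pics/crop1.png",cv2.resize(im[195:300,95:335],None,fx=3.3,fy=3.3,interpolation=cv2.INTER_CUBIC))
print("salt top",ray(c,226,238,.11),"small",ray(c,229,290,.03))
E
```

```text
Loff [135.2247191 236.       ] 89 [0.56042812 0.2198826 ]
Llow [159.73333333 239.04444444] 90 [0.55292716 0.16558651]
Lhigh [184.44047619 242.10714286] 84 [0.54535999 0.11070759]
Roff [268.4047619  252.32142857] 84 [ 0.5199288 -0.0768785]
Rlow [292.5        255.39534884] 86 [ 0.51226865 -0.13101826]
Rhigh [316.60714286 258.39285714] 84 [ 0.50475985 -0.18532631]
yaw -7.804742578126114 t [ 0.67924111 -0.0029391 ]
[[ 0.5605  0.2203]
 [ 0.553   0.1658]
 [ 0.5455  0.1113]
 [ 0.5197 -0.077 ]
 [ 0.5122 -0.1315]
 [ 0.5048 -0.1859]] [[0.0, 0.0004], [0.0001, 0.0002], [0.0002, 0.0006], [-0.0002, -0.0001], [-0.0, -0.0004], [0.0, -0.0006]]
salt top [0.55347263 0.0135189  0.11      ] small [0.43229678 0.01581971 0.03      ]
```

View pics/crop1.png

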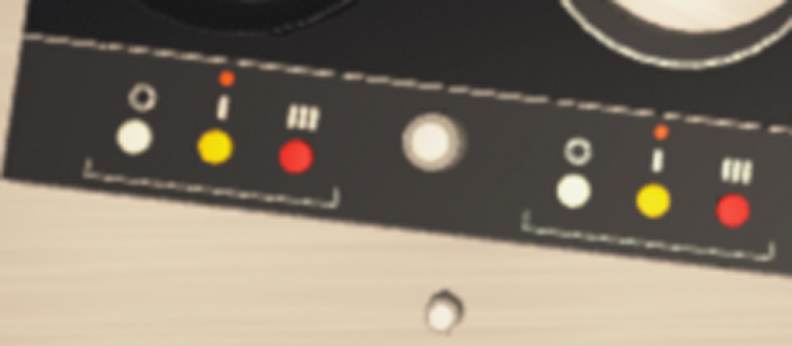

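View pics/sc1.png

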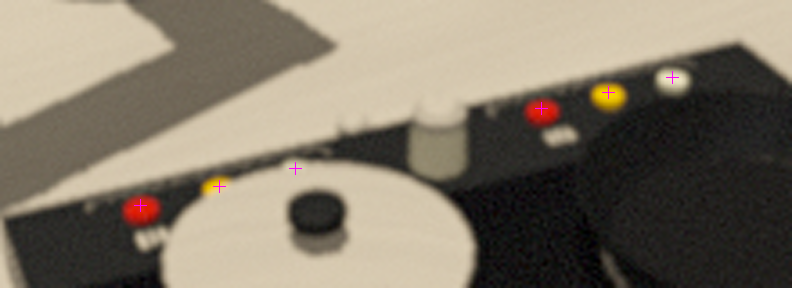

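The crop confirms the keys: an open circle above the left white key and one bar above the right yellow key. The scene view agrees with the key positions fitted from the top picture. Next I work out the moves.

```bash
cat >> h.py <<'E'
def to(o,p,yaw=-7.8):
    r=R.from_quat(o["tool_rot"])
    a=np.radians(yaw);x=[np.cos(a),np.sin(a),0];z=[0,0,-1];y=np.cross(z,x)
    g=R.from_matrix(np.array([x,y,z]).T)
    print("tool shift mm",(r.inv().apply(np.array(p)-o["position"])*1000).round(1),"turn deg",np.degrees((r.inv()*g).as_rotvec()).round(2))
E
python3 - <<'E'
from rig import robot
from h import *
o=robot.get_obs()
to(o,[.38,-.15,.22]);to(o,[.5605,.2203,.2]);
E
```

```text
tool shift mm [ 327.1 -379.8    2.5] turn deg [-0.11  0.   23.03]
tool shift mm [ 598.5 -689.6   23.2] turn deg [-0.11  0.   23.03]
```

Call:
{"api": "carry_out", "payload": {"series": [[41,-48,0,0,0,3,-1],[82,-95,0,0,0,6,-1],[123,-143,0,0,0,9,-1],[164,-190,0,0,0,12,-1],[205,-238,0,0,0,15,-1],[246,-285,0,0,0,18,-1],[287,-332,0,0,0,21,-1],[327,-380,0,0,0,23,-1]], "force": 10}}

```text
time: 1.1
position: [0.3797, -0.1498, 0.2225]
tool_rot: [0.998, -0.069, 0.0, -0.001]
ft_force: [1.1, -0.1, 0.2]
grip_width: 0.015
```

Run:
```python
from rig import robot
from h import *
o=robot.get_obs();print(o["position"],o["grip_width"],o["q"],o["ft_force"])
to(o,[.5605,.2203,.17]);to(o,[.5605,.2203,.1])
```

```text
[ 0.37965308 -0.14981108  0.22253513] 0.015029150750339306 [-6.52484375e-01  2.35572253e-01  1.94541692e+00  1.89427193e-03
  9.61409546e-01  1.05474306e+00] [ 1.13297734 -0.07500303  0.17498895]
tool shift mm [ 128.4 -391.3   53.2] turn deg [-0.1  -0.   -0.08]
tool shift mm [ 128.4 -391.2  123.2] turn deg [-0.1  -0.   -0.08]
```

Call:
{"api": "carry_out", "payload": {"series": [[16,-49,0,0,0,0,-1],[32,-98,0,0,0,0,-1],[48,-147,0,0,0,0,-1],[64,-196,0,0,0,0,-1],[80,-245,0,0,0,0,-1],[96,-294,10,0,0,0,-1],[113,-344,30,0,0,0,-1],[128,-391,53,0,0,0,-1]]}}

```text
time: 2.1
position: [0.5609, 0.2218, 0.1697]
tool_rot: [0.998, -0.068, 0.001, -0.001]
ft_force: [0.2, 0.3, 0.4]
grip_width: 0.0001
```

Call:
{"api": "carry_out", "payload": {"series": [[0,0,15,0,0,0,-1],[0,0,30,0,0,0,-1],[0,0,45,0,0,0,-1],[0,0,60,0,0,0,-1],[0,0,70,0,0,0,-1],[0,0,70,0,0,0,-1]]}}

```text
time: 2.85
position: [0.5605, 0.2215, 0.0989]
tool_rot: [0.998, -0.069, -0.0, -0.001]
ft_force: [-0.1, -0.4, -0.3]
grip_width: 0.0007
```

Run:
```python
from rig import robot
from h import *
import cv2
o=robot.get_obs();print(o["position"],o["grip_width"],o["ft_force"])
to(o,[.5605,.2203,.069])
c=robot.camera("top");s=robot.camera("scene")
a=cv2.resize(c["pixels"][150:290,60:260,::-1],(600,420));b=cv2.resize(s["pixels"][110:230,240:440,::-1],(700,420))
cv2.imwrite("pics/a2.png",a);cv2.imwrite("pics/b2.png",b)
```

```text
[0.56045834 0.22146352 0.09885656] 0.0006590671964385266 [-0.14178169 -0.42580676 -0.27035414]
tool shift mm [ 0.2  1.2 29.9] turn deg [-0.08  0.04 -0.09]
```

View pics/a2.png

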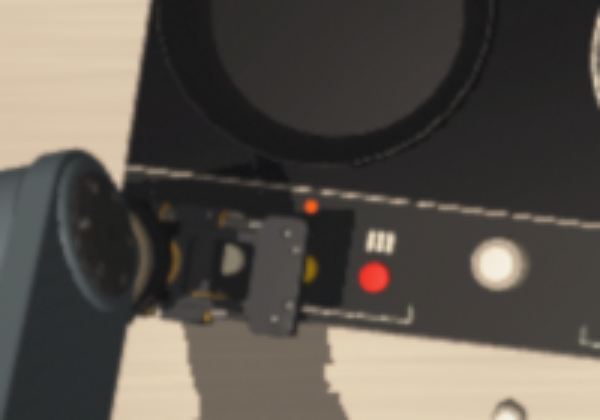

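View pics/b2.png

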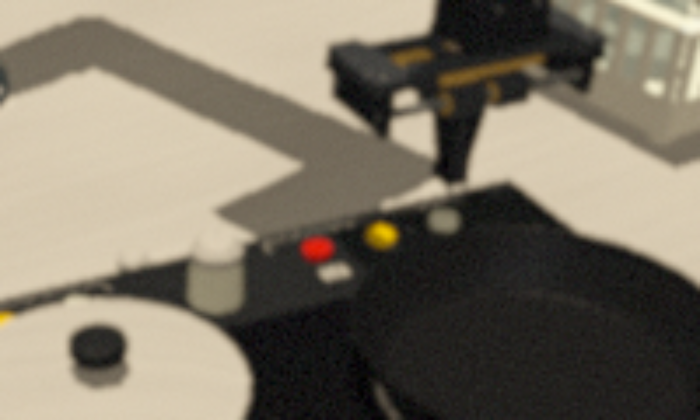

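The shut fingertips stand above the white left off key (scene crop 450,180, with the key at 445,220). The wide gripper body lies along the key row, clear of the pans. I descend gently, watching the force.

Call:
{"api": "carry_out", "payload": {"series": [[0,1,10,0,0,0,-1],[0,1,18,0,0,0,-1],[0,1,25,0,0,0,-1],[0,1,28,0,0,0,-1],[0,1,29,0,0,0,-1],[0,1,30,0,0,0,-1],[0,1,31,0,0,0,-1],[0,1,31,0,0,0,-1]]}}

```text
time: 3.95
position: [0.5614, 0.221, 0.0692]
tool_rot: [0.998, -0.069, 0.001, -0.001]
ft_force: [-0.7, 0.7, 1.2]
grip_width: 0.0006
```

Call:
{"api": "carry_out", "payload": {"series": [[-1,0,1,0,0,0,-1],[-1,0,2,0,0,0,-1],[-1,0,2.5,0,0,0,-1],[-1,0,3,0,0,0,-1],[-1,0,3,0,0,0,-1]]}}

```text
time: 4.58
position: [0.5613, 0.2211, 0.0666]
tool_rot: [0.998, -0.069, 0.002, -0.001]
ft_force: [2.6, -1.8, 4.5]
grip_width: 0.0
```

Call:
{"api": "carry_out", "payload": {"series": [[0,0,1,0,0,0,-1],[0,0,2,0,0,0,-1],[0,0,2,0,0,0,-1]]}}

```text
time: 4.95
position: [0.5613, 0.2211, 0.0654]
tool_rot: [0.998, -0.069, 0.002, -0.001]
ft_force: [0.7, -1.8, 7.9]
grip_width: 0.0005
```

Run:
```python
from rig import robot
o=robot.get_obs();print(o["time"],o["position"],o["ft_force"])
```

```text
4.95 [0.56133342 0.2210787  0.06535131] [ 0.67135052 -1.84975519  7.93741691]
```

The off key is on its stop: z 0.0654 and 7.9 N, and it registers below 0.067. I retreat and go over to the right low key, passing above the salt.

Call:
{"api": "carry_out", "payload": {"series": [[0,0,-8,0,0,0,-1],[0,0,-30,0,0,0,-1],[0,0,-60,0,0,0,-1],[0,0,-90,0,0,0,-1],[0,0,-110,0,0,0,-1],[0,0,-110,0,0,0,-1]]}}

```text
time: 5.7
position: [0.5605, 0.2213, 0.1761]
tool_rot: [0.998, -0.068, 0.002, -0.002]
ft_force: [0.3, -0.8, 0.1]
grip_width: 0.0005
```

Run:
```python
from rig import robot
from h import *
o=robot.get_obs();print(o["position"],o["ft_force"])
to(o,[.5122,-.1315,.175])
```

```text
[0.56054685 0.22132283 0.17614614] [ 0.34275911 -0.79571221  0.13154773]
tool shift mm [ 3.000e-01  3.561e+02 -1.000e-01] turn deg [-0.19 -0.26 -0.05]
```

Call:
{"api": "carry_out", "payload": {"series": [[0,48,0,0,0,0,-1],[0,96,0,0,0,0,-1],[0,144,0,0,0,0,-1],[0,192,0,0,0,0,-1],[0,240,0,0,0,0,-1],[0,288,0,0,0,0,-1],[0,330,0,0,0,0,-1],[0,356,0,0,0,0,-1]]}}

```text
time: 6.7
position: [0.5102, -0.1325, 0.1732]
tool_rot: [0.998, -0.069, 0.0, -0.002]
ft_force: [0.1, -0.1, -0.3]
grip_width: 0.0006
```

Call:
{"api": "carry_out", "payload": {"series": [[0,0,15,0,0,0,-1],[0,0,30,0,0,0,-1],[0,0,45,0,0,0,-1],[0,0,60,0,0,0,-1],[0,0,75,0,0,0,-1],[0,0,75,0,0,0,-1]]}}

```text
time: 7.45
position: [0.5094, -0.1314, 0.0968]
tool_rot: [0.998, -0.069, -0.001, -0.003]
ft_force: [0.8, 0.3, -0.3]
grip_width: -0.0001
```

Run:
```python
from rig import robot
from h import *
import cv2
o=robot.get_obs();print(o["position"],o["grip_width"],o["ft_force"])
to(o,[.5122,-.1315,.069])
c=robot.camera("top");s=robot.camera("scene")
cv2.imwrite("pics/a3.png",np.hstack([cv2.resize(c["pixels"][190:310,210:370,::-1],(400,300)),cv2.resize(s["pixels"][110:230,180:340,::-1],(400,300))]))
```

```text
[ 0.50943014 -0.13135765  0.0967786 ] -7.96835941378614e-05 [ 0.83129795  0.33249462 -0.28323847]
tool shift mm [ 2.8 -0.1 27.8] turn deg [-0.34  0.14 -0.13]
```

View pics/a3.png

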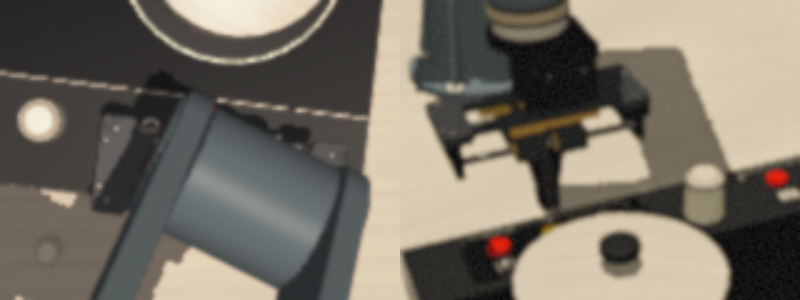

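The fingertips are just above the right yellow key (right half, tip at 548,205 and the key at 547,230). The salt is untouched. I press, correcting x by 2.5 mm.

Call:
{"api": "carry_out", "payload": {"series": [[2.5,0,8,0,0,0,-1],[2.5,0,16,0,0,0,-1],[2.5,0,22,0,0,0,-1],[2.5,0,25,0,0,0,-1],[2.5,0,27,0,0,0,-1],[2.5,0,28,0,0,0,-1],[2.5,0,28,0,0,0,-1]]}}

```text
time: 8.43
position: [0.513, -0.1323, 0.0702]
tool_rot: [0.998, -0.069, 0.0, -0.002]
ft_force: [0.7, 0.5, -0.1]
grip_width: 0.0006
```

Call:
{"api": "carry_out", "payload": {"series": [[0,0,1,0,0,0,-1],[0,0,2,0,0,0,-1],[0,0,3,0,0,0,-1],[0,0,4,0,0,0,-1],[0,0,4,0,0,0,-1]]}}

```text
time: 9.05
position: [0.5132, -0.1324, 0.0663]
tool_rot: [0.998, -0.069, 0.001, -0.002]
ft_force: [0.3, -0.2, 4.6]
grip_width: 0.0002
```

Call:
{"api": "carry_out", "payload": {"series": [[0,0,1,0,0,0,-1],[0,0,2,0,0,0,-1],[0,0,2,0,0,0,-1]]}}

```text
time: 9.43
position: [0.5132, -0.1324, 0.0653]
tool_rot: [0.998, -0.069, 0.001, -0.002]
ft_force: [-2.5, 1.1, 12.1]
grip_width: 0.0006
```

The low key is on its stop (z 0.0653, 12 N). I draw back up and away from the hob.

Call:
{"api": "carry_out", "payload": {"series": [[0,0,-8,0,0,0,-1],[0,0,-30,0,0,0,-1],[0,0,-65,0,0,0,-1],[0,0,-100,0,0,0,-1],[0,0,-140,0,0,0,-1],[0,0,-170,0,0,0,-1],[-40,0,-170,0,0,0,-1],[-80,0,-170,0,0,0,-1]]}}

```text
time: 10.42
position: [0.4327, -0.1218, 0.2352]
tool_rot: [0.998, -0.069, 0.001, -0.002]
ft_force: [0.2, 0.1, -0.1]
grip_width: 0.0001
```

Call:
{"api": "carry_out", "payload": {"series": [[-20,40,0,0,0,0,-1],[-40,80,0,0,0,0,-1],[-60,125,0,0,0,0,-1],[-80,170,0,0,0,0,-1],[-105,215,0,0,0,0,-1],[-130,260,0,0,0,0,-1],[-150,300,0,0,0,0,-1],[-150,300,0,0,0,0,-1]]}}

```text
time: 11.42
position: [0.2413, -0.4011, 0.2334]
tool_rot: [0.997, -0.071, 0.001, -0.001]
ft_force: [-0.0, 0.3, -1.7]
grip_width: 0.0005
```

Run:
```python
from rig import robot
from h import *
import cv2
o=robot.get_obs();print(o["time"],o["position"],o["ft_force"])
c=robot.camera("top");cv2.imwrite("pics/a4.png",c["pixels"][:,:,::-1])
d=pickle.load(open("c.pkl","rb"))["top"]["pixels"]
df=cv2.absdiff(d,c["pixels"])
for n,(u,v) in dict(salt=(226,238),small=(229,290),pan=(170,150),sauce=(305,165),tumbler=(410,252),keysL=(160,240),keysR=(293,256)).items():
    print(n,df[v-15:v+16,u-15:u+16].mean().round(1),df[v-15:v+16,u-15:u+16].max())
```

```text
11.425 [ 0.24129773 -0.40110242  0.23341865] [-0.00355912  0.28648483 -1.74801405]
salt 0.6 2
small 1.0 3
pan 0.5 2
sauce 0.7 3
tumbler 0.6 2
keysL 0.5 2
keysR 0.5 5
```

View pics/a4.png

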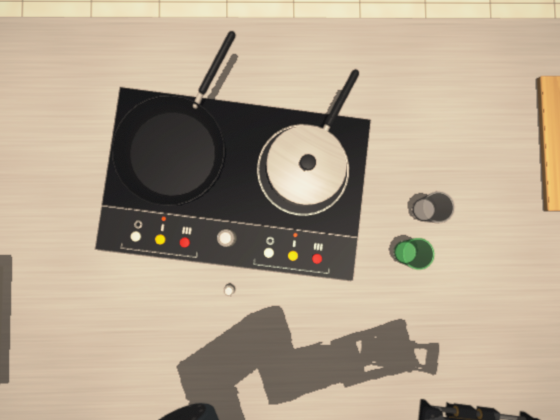

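The picture shows the arm clear of the hob (gripper at 480,412). The pans, salt (226,238), green tumbler (413,252) and all the keys look exactly as before.

```bash
python3 -c "
from rig import robot
print(robot.get_obs()['joint_velocities'].round(3));print(robot.hand_in())"
```

```text
[ 0.044 -0.015  0.036  0.006  0.011  0.002]
the job is handed in; nothing more can be done
None
```

I pressed the left off key (under the frying pan) and then the right low key (under the saucepan), using shut fingertips. Then I drew the arm back clear of the hob and handed the job in at about 11.5 s.

- **Presses:** both keys went down to their stops. The off key reached z 0.0654 m with about 8 N, and the low key 0.0653 m with about 12 N. Both are below the 0.067 m where they register and well under 25 N. Key travel has no direct readout, so this rests on the measured tip height and force.
- **Last picture:** the top view shows the pans, both salt cellars, the green tumbler and all the keys unchanged from the first picture, to within camera noise.
- **Disagreements:** measured positions were up to about 3 mm off the commanded ones before the presses, and I corrected for this from the readings. At hand-in the wrist still read about −1.7 N, with the arm touching nothing in view and slowing to a stop.

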